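Find the cover plate that fits today's pins and clamp it down

ROBOT

A 6-joint arm with a two-finger parallel gripper is mounted at the origin on the work surface. World frame = base frame: x ahead of the robot, y to its left, z up, the work surface at z = 0. Lengths are in m, angles in rad, forces in N, time in s.
With the tool pointing down it reaches from about 0.375 to 0.9 m from the base axis. Payload 3.1 kg.
Tool frame: the origin (TCP) lies midway between the tips of the shut fingers; the grasp point (between the pads) lies 19 mm behind it; z points along the fingers, y is the line along which they close (so a half turn about z gives the same grasp; the last joint's range is limited). The gripper opens to 87 mm and grips with 3 to 60 N. Pads are 19 mm wide; open, the fingers measure 117 mm over their backs; the gripper's body (75 mm by 190 mm) begins 51 mm behind the grasp point.
Start: joints at [0.931, 0.527, 1.433, -0, 1.181, -0.178], TCP at [0.278, 0.56, 0.223] pointing down, gripper open.
Joint ranges: [-3.08, 3.08], [-0.75, 2.2], [0.22, 2.44], [-1.43, 4.57], [0, 2.65], [-2.85, 2.85]. Speed limits (rad/s): [2.79, 2.79, 3.14, 3.14, 3.14, 3.14].

INTERFACE

Orientations are given as a unit quaternion [x, y, z, w].
In Python, from rig import status, imaging, order gives the robot as it stands.
- The arm moves only by the tool arm_command, never from a script. Its argument "deltas" is one flat list of numbers, 5 for each row, row after row: the opening, from -1 (shut) to 1 (fully open), so that 0 is half open, then the shift along the tool's x, y, z in m, then the turn about the tool's z in rad. In form: [gripper, tx, ty, tz, roll, gripper, tx, ty, tz, roll, ...]. A call has 1 to 12 rows; each row shifts and turns the commanded pose from where the row before left it, along the tool's axes as they then stand; what a row does not reach is not made up. A row lasts 1/8 s, in which the tool goes at most 62.5 mm and 10.7 degrees, less where a joint would pass 70% of its speed; a pose out of reach is approached as far as the arm can. A call with a gripper value outside its range is refused whole. The fingers move at their own pace and stop on an object; "newtons" is the grip in N (left out, the last holds). Time passes only in rows, so rows that do not move let the fingers close. It gives the time, the measured TCP pose, the force, the opening and the grip force at its end, in the units of the state.
- status.get_obs(): the state, without advancing time (a new reading comes with each control period).
- imaging.camera(name): name is "scene" or "top" or "wrist"; returns (picture, depth): 420x560x3 uint8, red, green, blue; 420x560 float32, m along the optical axis (not along the pixel's ray), 0 where there is no reading.
- imaging.camera_params(name): a dict with "intrinsics" (3x3 intrinsics, pixels), "camera_from_world" (4x4, takes a point from world to camera coordinates). Camera axes: x right, y up, looking along -z (the intrinsics and any distortion apply to the point x, -y, -z); pixel columns grow to the right and rows downward; lengths in m; the calibration is good to about 2 mm. The wrist camera is an equidistant fisheye: a pixel r from the principal point sees the ray r / f radians off the axis. A picture is of the moment at which its call begins: read the wrist's pose just before it. camera_params takes no time and is no camera call; for the wrist camera it gives the pose at the moment of the call.
- order.hand_in(): hands the job in; it is judged then, once.
The state is a dict: "time": time; "q": joint angles; "joint_velocities": joint speeds; "joint_torque": joint torques, N m; "position": TCP position; "tool_rot": TCP orientation; "ft_force": force on the tool from outside, world axes, zero at the start; "moment": the same for the moment, N m; "grip_width": finger opening in m; "grip_force": force on a finger pad.
Only numpy, scipy, OpenCV 4.12 (cv2) and the standard library are available. Lean on these libraries where they do the work, as an engineer would, in place of code of your own. Each camera call takes 0.05 s, during which the arm holds its last target. There are 200 camera calls.

TASK

The fixture has been re-pinned and only one of the three cover plates still fits it: find the one that drops over both dowel pins, by trying the plates if need be, and seat it fully down, flat on the nest block. Then swing the clamp closed over it. The plates that do not fit must end lying flat on the bench, off the fixture; leave the two loose housings and the screwdriver alone.

Things in the scene. Friction and masses are not known exactly. Their poses are not given: they have to be found in the camera images.
- fixture: Assembly fixture, fixed. Origin on the bench under the centre of its nest block; x along the row of pins, y towards the clamp's post. Dark base 200 (x) x 135 (y, -47 to +87) x 12 mm; on it an aluminium nest block 150 x 60 mm, its flat top 40 mm above the bench, with two steel dowel pins and two flush plugs on the line y = 0.
- pin_fixed (a point): Tip of the pin that is always there, at x = -50 mm of the fixture, 54 mm above the bench. Pins are 10 mm thick, bullet-nosed, and stand 14 mm out of the block's top. The second pin, of the same size, stands 76, 88 or 100 mm from this one towards the fixture's +x; which of these changes from job to job and is not reported (see it, or try the plates). Plugs fill the other bores.
- plate_a_grip (a point): Loose aluminium cover plate 140 (x) x 64 (y) x 8 mm, 0.2 kg, black grip block 44 (x) x 20 (y) x 28 mm upright on its middle. Two 12 mm through holes 76 mm apart on its long centre line, even about the middle (half a turn makes no difference). The plates differ only in this spacing. The point: centre of the grip block, 22 mm above the underside; x along the plate, z up.
- plate_b_grip (a point): Loose aluminium cover plate 140 (x) x 64 (y) x 8 mm, 0.2 kg, black grip block 44 (x) x 20 (y) x 28 mm upright on its middle. Two 12 mm through holes 88 mm apart on its long centre line, even about the middle (half a turn makes no difference). The plates differ only in this spacing. The point: centre of the grip block, 22 mm above the underside; x along the plate, z up.
- plate_c_grip (a point): Loose aluminium cover plate 140 (x) x 64 (y) x 8 mm, 0.2 kg, black grip block 44 (x) x 20 (y) x 28 mm upright on its middle. Two 12 mm through holes 100 mm apart on its long centre line, even about the middle (half a turn makes no difference). The plates differ only in this spacing. The point: centre of the grip block, 22 mm above the underside; x along the plate, z up.
- seat_a (a point): Point of the fixture where plate_a_grip (76 mm spacing) lies when that plate is fully down over the pins, one hole on the fixed pin: 62 mm above the bench, 12 mm from the fixture's origin towards its -x. It exists whether or not that plate fits today. A plate that does not fit stays perched on a pin about 14 mm higher.
- seat_b (a point): Point of the fixture where plate_b_grip (88 mm spacing) lies when that plate is fully down over the pins, one hole on the fixed pin: 62 mm above the bench, 6 mm from the fixture's origin towards its -x. It exists whether or not that plate fits today. A plate that does not fit stays perched on a pin about 14 mm higher.
- seat_c (a point): Point of the fixture where plate_c_grip (100 mm spacing) lies when that plate is fully down over the pins, one hole on the fixed pin: 62 mm above the bench, 0 mm from the fixture's origin towards its -x. It exists whether or not that plate fits today. A plate that does not fit stays perched on a pin about 14 mm higher.
- clamp (a joint): Swing clamp on a vertical post. Rad: 0 = closed, at its stop, arm pointing to the fixture's -y over the plate's edge; grows as it opens, anticlockwise from above, to 2.4. Turns stiffly (0.04 N m) and stays where left. Arm 16 mm wide, reaching 46 mm from the hinge, 52 to 60 mm above the bench, so 4 mm above a seated plate; a perched plate blocks it.
- clamp_knob (a point): Centre of the upright black knob on the clamp's arm, 16 mm in diameter and 36 mm tall (60 to 96 mm above the bench), 38 mm from the hinge axis.
- clamp_hinge (a point): Point on the clamp's vertical hinge axis, 78 mm above the bench, level with the centre of the knob; x along the fixture.
- housing_one: Loose black relay housing 40 x 32 x 60 mm; origin under its centre. A bystander.
- housing_two: Loose black relay housing 40 x 32 x 60 mm; origin under its centre. A bystander.
- driver: Screwdriver lying on the far side of the bench; a bystander. Origin on the bench, under the middle of the tool.
There are look-alikes about, which are no part of the job. What is shaped like the part that bears plate_b_grip but orange, pink or red is not meant.

How it is judged:
By the outcome, as a careful person would: the job done as asked, in the order asked, and still so for the second after the job is handed in, with the robot touching nothing.
It also fails if it takes over 72 s, if anything falls off the work surface, if the arm or the gripper's body presses on something with over 40 N, if the wrist force passes 120 N, or if a joint passes its speed limit or range.

## Working session

There is one attempt and no reset: what is moved stays moved. The work goes in short steps, Python scripts to look and compute and a tool call to move; the robot and the scene stay as the last step left them, time stands still between calls to the robot, and variables do not carry over. Pictures are saved under pics/ and viewed, at most 10 in all, crops included, and the job is handed in when it is done.

Besides the shell and the picture viewer there is one more tool, called after ">>>" as name(argument=value, ...) on one line, values as JSON. arm_command: Moves the arm, as the interface text tells. Its arguments: {"type":"object","properties":{"deltas":{"type":"array"},"newtons":{"type":"number"}},"required":["deltas"]}

```bash
ls; mkdir -p pics
python3 - <<'E'
from rig import status, imaging, order
import cv2,numpy as np
np.set_printoptions(precision=4,suppress=True)
o=status.get_obs(); print(o)
for n in ["scene","top"]:
    p,d=imaging.camera(n); cv2.imwrite(f"pics/{n}0.png",p[:,:,::-1]); np.savez(f"pics/{n}0.npz",p=p,d=d); print(n,imaging.camera_params(n))
E
```

```text
pics
{'time': 0.0, 'q': array([ 0.9315,  0.5285,  1.4339, -0.    ,  1.1814, -0.1785]), 'joint_velocities': array([-0.0014, -0.0003,  0.001 ,  0.0013,  0.0003,  0.0002]), 'joint_torque': array([ -0.0002, -44.0046, -17.6591,   0.0632,   0.0583,  -0.0002]), 'position': array([0.2774, 0.5592, 0.2216]), 'tool_rot': array([ 0.2284,  0.9736, -0.001 , -0.0004]), 'ft_force': array([-0.7357, -0.6627,  0.2788]), 'moment': array([ 0.0022,  0.0107, -0.0701]), 'grip_force': 0.0, 'grip_width': 0.08702665921558525}
scene {'intrinsics': array([[531.9811,   0.    , 287.6157],
       [  0.    , 531.9811, 214.878 ],
       [  0.    ,   0.    ,   1.    ]]), 'camera_from_world': array([[-0.4933,  0.8698,  0.0129,  0.3375],
       [-0.6342, -0.3697,  0.6791,  0.2614],
       [ 0.5954,  0.3268,  0.7339, -1.8445],
       [ 0.    ,  0.    ,  0.    ,  1.    ]])}
top {'intrinsics': array([[452.0641,   0.    , 279.3863],
       [  0.    , 452.0641, 218.1545],
       [  0.    ,   0.    ,   1.    ]]), 'camera_from_world': array([[ 0.022 , -0.9997,  0.0075, -0.0688],
       [ 0.9936,  0.0227,  0.1109, -0.5705],
       [-0.111 ,  0.0051,  0.9938, -1.2174],
       [ 0.    ,  0.    ,  0.    ,  1.    ]])}
```

View pics/top0.png

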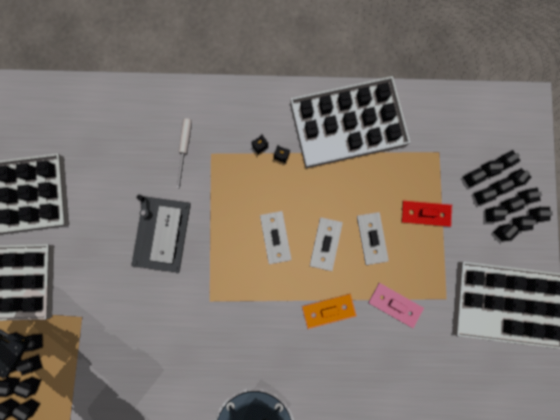

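View pics/scene0.png

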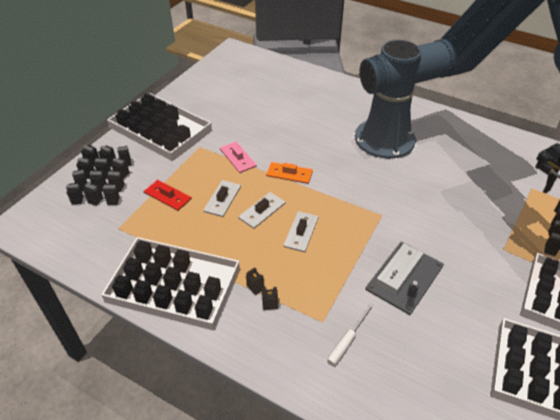

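The top view shows three silver plates at px (275,237), (326,244) and (373,238). The fixture is at (162,234), with the clamp post and knob near (143,205). The look-alikes are orange (329,311), pink (396,305) and red (427,214), and none of those is meant. The housings are at (260,145) and (282,155), the driver at (184,150). Next I'll enlarge the silver plates and the fixture and measure them.

```bash
cat > h.py <<'E'
import cv2,numpy as np
from rig import status, imaging, order
np.set_printoptions(precision=4,suppress=True)
def ray(cp,uv,z):
    K=cp["intrinsics"];T=cp["camera_from_world"];R=T[:3,:3];c=-R.T@T[:3,3]
    uv=np.atleast_2d(uv).astype(float)
    x=(uv[:,0]-K[0,2])/K[0,0];y=(uv[:,1]-K[1,2])/K[1,1]
    d=np.stack([x,-y,-np.ones_like(x)],1)@R
    return c+d*((z-c[2])/d[:,2])[:,None]
def proj(cp,P):
    K=cp["intrinsics"];T=cp["camera_from_world"]
    p=np.atleast_2d(P)@T[:3,:3].T+T[:3,3]
    return np.stack([K[0,0]*p[:,0]/-p[:,2]+K[0,2],-K[1,1]*p[:,1]/-p[:,2]+K[1,2]],1)
E
python3 - <<'E'
from h import *
cp=imaging.camera_params("top"); z=np.load("pics/top0.npz"); p=z["p"]; d=z["d"]
a=cv2.resize(p[185:285,125:195],None,fx=6,fy=6,interpolation=cv2.INTER_CUBIC)
b=cv2.resize(p[205:275,255:395],None,fx=5.4,fy=5.4,interpolation=cv2.INTER_CUBIC)[:, :]
cv2.imwrite("pics/fixcrop.png",a[:,:,::-1][:600]); cv2.imwrite("pics/platecrop.png",b[:,:,::-1])
hsv=cv2.cvtColor(p,cv2.COLOR_RGB2HSV)
m=((hsv[...,1]<50)&(hsv[...,2]>120)).astype(np.uint8); m[:,:130]=0
m[:200]=0;m[275:]=0;m[:,400:]=0
m=cv2.morphologyEx(m,cv2.MORPH_CLOSE,np.ones((9,9)))
sub=np.zeros_like(m);sub[205:276,252:395]=m[205:276,252:395]
sub2=np.zeros_like(m);sub2[200:272,145:188]=m[200:272,145:188]
for s,h in ((sub,.008),(sub2,.04)):
    for c in cv2.findContours(s,cv2.RETR_EXTERNAL,cv2.CHAIN_APPROX_NONE)[0]:
        if cv2.contourArea(c)<300: continue
        w=ray(cp,c[:,0,:],h)[:,:2]
        r=cv2.minAreaRect((w*1000).astype(np.float32)); print(c[:,0].mean(0),r)
g=cv2.cvtColor(p,cv2.COLOR_RGB2GRAY)
E
```

```text
[325.7372 243.781 ] ((505.509033203125, -187.522216796875), (64.39675903320312, 139.7699432373047), 78.3199234008789)
[372.219 238.219] ((524.6905517578125, -317.8011474609375), (139.5097198486328, 64.7954330444336), 10.589255332946777)
[275.1397 237.4338] ((520.8756103515625, -45.35617446899414), (139.69955444335938, 64.18278503417969), 11.466218948364258)
[165.0483 233.8552] ((521.206787109375, 255.29547119140625), (58.77061080932617, 150.298095703125), 83.2886734008789)
```

View pics/platecrop.png

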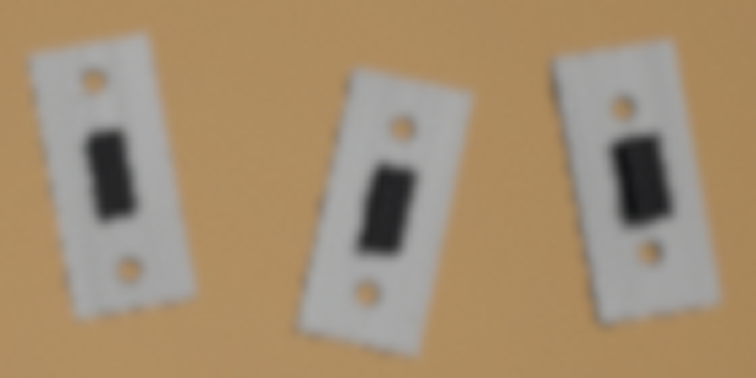

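View pics/fixcrop.png

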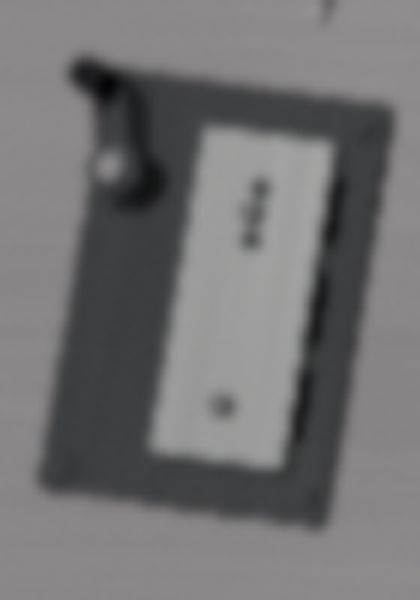

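The hole spacings in the plate crop are about 192, 169 and 147 px. That makes the left plate C (100 mm), the middle one B (88) and the right one A (76). On the fixture crop, the fixed pin is at (222,405) and three candidate bores are at (250,240), (255,212) and (262,187). They are too coarse to tell pin from plug, so I'll look from above with the wrist camera.

>>> arm_command(deltas=[1,-0.0475,-0.024,-0.004,0,1,-0.0475,-0.024,-0.004,0,1,-0.0475,-0.024,-0.004,0,1,-0.0475,-0.024,-0.004,0,1,-0.0475,-0.024,-0.004,0,1,-0.0475,-0.024,-0.004,0,1,-0.0475,-0.024,-0.004,0,1,0,0,0,-0.172,1,0,0,0,-0.172,1,0,0,0,0])

```text
time: 1.35
position: [0.5008, 0.2612, 0.2501]
tool_rot: [0.06, 0.998, -0.0, -0.0]
ft_force: [-0.0, -0.0, -0.1]
grip_width: 0.0872
grip_force: 0.0
```

```bash
cat >> h.py <<'E'
from scipy.spatial.transform import Rotation as Rot
def wray(cp,uv,z):
    K=cp["intrinsics"];T=cp["camera_from_world"];R=T[:3,:3];c=-R.T@T[:3,3]
    uv=np.atleast_2d(uv).astype(float)
    dx=uv[:,0]-K[0,2];dy=uv[:,1]-K[1,2];r=np.hypot(dx,dy)+1e-9;t=r/K[0,0]
    d=np.stack([np.sin(t)*dx/r,-np.sin(t)*dy/r,-np.cos(t)],1)@R
    return c+d*((z-c[2])/d[:,2])[:,None]
def wproj(cp,P):
    K=cp["intrinsics"];T=cp["camera_from_world"]
    p=np.atleast_2d(P)@T[:3,:3].T+T[:3,3]; x,y,zz=p[:,0],-p[:,1],-p[:,2]
    r=np.hypot(x,y)+1e-12;t=np.arctan2(r,zz)*K[0,0]
    return np.stack([t*x/r+K[0,2],t*y/r+K[1,2]],1)
def wrist(name):
    cp=imaging.camera_params("wrist");p,d=imaging.camera("wrist")
    cv2.imwrite(f"pics/{name}.png",p[:,:,::-1]);np.savez(f"pics/{name}.npz",p=p,d=d,**cp);return p,d,cp
def say():
    o=status.get_obs();R=Rot.from_quat(o["tool_rot"]).as_matrix()
    print("t",round(o["time"],2),"tcp",o["position"],"yang",np.degrees(np.arctan2(R[1,1],R[0,1])),"tilt",R[2],"F",o["ft_force"],"w",round(o["grip_width"],4),"gf",o["grip_force"]);return o,R
def to(xy,yang=None,z=None):
    "needed shift in present tool axes, and roll for the tool's y to reach world angle yang (deg)"
    o,R=say();P=o["position"];t=np.array([xy[0],xy[1],P[2] if z is None else z])
    print("shift",R.T@(t-P), "roll", None if yang is None else -np.radians((yang-np.degrees(np.arctan2(R[1,1],R[0,1]))+90)%180-90))
E
python3 - <<'E'
from h import *
o,R=say(); p,d,cp=wrist("w1"); print(cp["intrinsics"][0]); T=cp["camera_from_world"]; print("cam",-T[:3,:3].T@T[:3,3])
E
```

```text
t 1.35 tcp [0.5008 0.2612 0.2501] yang 83.16437584502265 tilt [ 0.0009 -0.0004 -1.    ] F [-0.0227 -0.0411 -0.0715] w 0.0872 gf 0.0
[325.1923   0.     280.1911]
cam [0.4348 0.2696 0.4117]
```

View pics/w1.png

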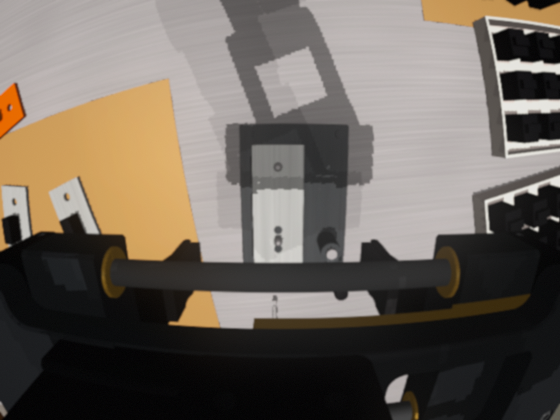

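The wrist view shows the fixed pin at (277,167), and the candidate bores near (278,230 to 246) are small and partly hidden. I'll go closer and further out so the camera sits over them.

>>> arm_command(deltas=[1,-0.033,0.002,0.033,0,1,-0.033,0.002,0.033,0,1,-0.033,0.002,0.033,0,1,0,0,0,0,1,0,0,0,0])

```text
time: 2.02
position: [0.5992, 0.2562, 0.1516]
tool_rot: [0.059, 0.998, -0.0, -0.001]
ft_force: [1.2, -0.5, 0.5]
grip_width: 0.0867
grip_force: 0.0
```

Run:
```python
from h import *
o,R=say(); p,d,cp=wrist("w2")
c=p[80:260,180:380]; cv2.imwrite("pics/w2c.png",cv2.resize(c,None,fx=3.3,fy=3.3,interpolation=cv2.INTER_CUBIC)[:,:,::-1])
```

```text
t 2.02 tcp [0.5992 0.2562 0.1516] yang 83.25700538910523 tilt [ 0.0012 -0.0002 -1.    ] F [ 1.2246 -0.4779  0.5154] w 0.0867 gf 0.0
```

View pics/w2c.png

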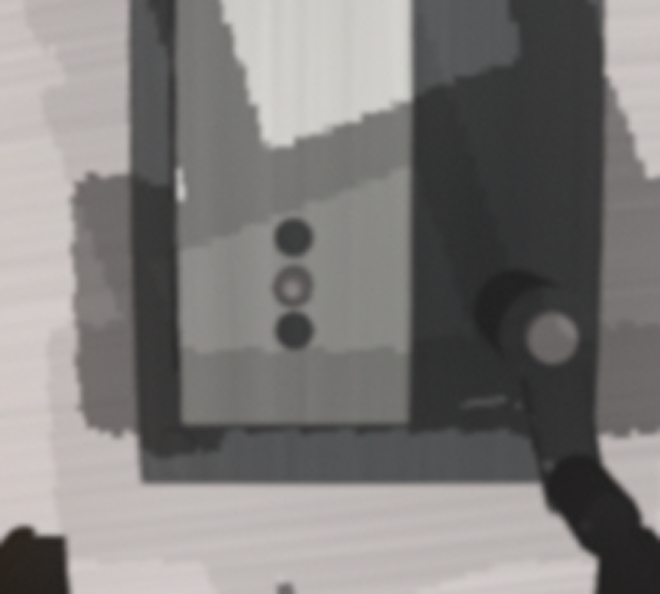

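The crop is clear. The second pin is the middle one, light with a ring, at crop (293,287). The dark discs at (294,238) and (294,330) are plugs. So the spacing is 88 mm and plate B fits. The candidates for plate_b are silver (326,244), orange (329,311), pink (396,305) and red (427,214). The silver one at (326,244) matches: aluminium, middle hole spacing, and already confirmed in the plate crop. Now I'll refine the fixture and hinge positions and get the move to plate B.

Run:
```python
from h import *
z=np.load("pics/w2.npz");p,d=z["p"],z["d"];cp=dict(intrinsics=z["intrinsics"],camera_from_world=z["camera_from_world"])
g=cv2.cvtColor(p,cv2.COLOR_RGB2GRAY).astype(float)
def cent(u,v,r,sgn,thr):
    ys,xs=np.mgrid[int(v)-r:int(v)+r+1,int(u)-r:int(u)+r+1];w=np.clip((thr-g[ys,xs])*sgn,0,None);return np.array([(xs*w).sum()/w.sum(),(ys*w).sum()/w.sum()])
P=[cent(180+294/3.3-.35,80+c/3.3-.35,6,1,100) for c in (238,330)]
W=wray(cp,P,.04);print("plugs px",P,"w",W[:,:2],"sep",np.linalg.norm(W[0]-W[1]))
ang=np.arctan2(*(W[1]-W[0])[[1,0]]);print("ang",np.degrees(ang))
# long edges of block: subpixel by gradient per row
pts={}
for side,(c0,c1) in dict(L=(178,181),R=(413,410)).items():
    L=[]
    for rc in range(110,415,7):
        row=80+rc/3.3; u=180+(c0+(c1-c0)*rc/420)/3.3; r=int(row); xs=np.arange(int(u)-4,int(u)+6)
        gr=np.abs(np.diff(g[r,xs]));k=gr**2; L.append(((xs[:-1]+.5)*k).sum()/k.sum()), 
        pts.setdefault(side,[]).append((L[-1],r))
for s in pts:
    w=wray(cp,pts[s],.04)[:,:2];vx,vy,x0,y0=cv2.fitLine(w.astype(np.float32),cv2.DIST_HUBER,0,.001,.001).ravel();a=np.degrees(np.arctan(vy/vx));print(s,"angle",a,"y at x=.55",y0+vy/vx*(.55-x0))
# hinge top and knob via depth
T=cp["camera_from_world"];K=cp["intrinsics"]
for n,(a,b) in dict(hinge=(552,337),knob=(580,490),knob2=(575,480),arm=(565,430),pin=(293,287),block=(350,300)).items():
    u,v=180+a/3.3,80+b/3.3;dd=d[int(v),int(u)];zc=(-T[:3,:3].T@T[:3,3])[2];h=zc-dd;print(n,u,v,"h",h,wray(cp,(u,v),h)[0,:2])
# fixed pin predicted px
print(wproj(cp,[.515-.0497+.0,.262,.054]))
to((.5055,-.1875),78.3)
```

```text
plugs px [array([268.4329, 151.5616]), array([268.6757, 179.7635])] w [[0.5474 0.2531]
 [0.5712 0.2504]] sep 0.023954925061675337
ang -6.594052346917058
L angle -6.606175 y at x=.55 0.22293162
R angle -6.7505155 y at x=.55 0.28289163
hinge 347.27272727272725 182.12121212121212 h 0.06418990940438896 [0.5766 0.3125]
knob 355.75757575757575 228.4848484848485 h 0.07648452967988639 [0.6113 0.3144]
knob2 354.24242424242425 225.45454545454547 h 0.07011595219957023 [0.6107 0.3146]
arm 351.21212121212125 210.3030303030303 h 0.05131293684827476 [0.6031 0.3166]
pin 268.7878787878788 166.96969696969697 h 0.054079486435524515 [0.559  0.2525]
block 286.06060606060606 170.90909090909093 h 0.03956626207219749 [0.5655 0.2659]
[[266.6111  50.8663]]
t 2.08 tcp [0.5994 0.2564 0.1524] yang 83.29051499617015 tilt [-0.0002  0.0003 -1.    ] F [-0.0568  0.029  -0.2661] w 0.0871 gf 0.0
shift [ 0.0414 -0.4518 -0.0001] roll 0.08710091805332129
```

Fixture: yaw -6.67°, origin (0.5216, 0.2562), pin at (0.5593, 0.2518), seat_b at about (0.5156, 0.2569). Going to plate B, stopping just beyond it for a close look.

>>> arm_command(deltas=[1,-0.0065,-0.0555,0,0,1,-0.0065,-0.0555,0,0,1,-0.0065,-0.0555,0,0,1,-0.0065,-0.0555,0,0,1,-0.0065,-0.0555,0,0,1,-0.0065,-0.0555,0,0,1,-0.0065,-0.0555,0,0,1,-0.0065,-0.0555,0,0,1,0,0,0,0.087,1,0,0,0,0,1,0,0,0,0])

```text
time: 3.45
position: [0.5999, -0.19, 0.1526]
tool_rot: [0.101, 0.995, -0.0, 0.0]
ft_force: [0.5, 0.7, 0.7]
grip_width: 0.0869
grip_force: 0.0
```

Run:
```python
from h import *
o,R=say(); p,d,cp=wrist("w3")
uv=wproj(cp,[[.5055,-.1875,.008],[.574,-.2015,.008],[.437,-.173,.008]]);print("pred px",uv)
hsv=cv2.cvtColor(p,cv2.COLOR_RGB2HSV);m=((hsv[...,1]<60)&(hsv[...,2]>80)).astype(np.uint8)
m=cv2.morphologyEx(m,cv2.MORPH_CLOSE,np.ones((5,5)))
for c in cv2.findContours(m,cv2.RETR_EXTERNAL,cv2.CHAIN_APPROX_NONE)[0]:
    if cv2.contourArea(c)<1500: continue
    if cv2.pointPolygonTest(c,tuple(map(float,uv[0])),True)<-30: continue
    r=cv2.minAreaRect((wray(cp,c[:,0],.008)[:,:2]*1000).astype(np.float32));print(c[:,0].min(0),c[:,0].max(0),r)
cv2.imwrite("pics/w3c.png",cv2.resize(p[20:270,150:410],None,fx=2.3,fy=2.3)[:,:,::-1])
```

```text
t 3.45 tcp [ 0.5999 -0.19    0.1526] yang 78.45055636736403 tilt [-0.001  -0.0002 -1.    ] F [0.4795 0.7001 0.674 ] w 0.0869 gf 0.0
pred px [[261.6902 105.0528]
 [262.1568 178.8792]
 [262.3622  33.8221]]
[228  35] [296 179] ((506.038330078125, -187.49388122558594), (63.88417434692383, 139.1242218017578), 78.47425079345703)
```

View pics/w3c.png

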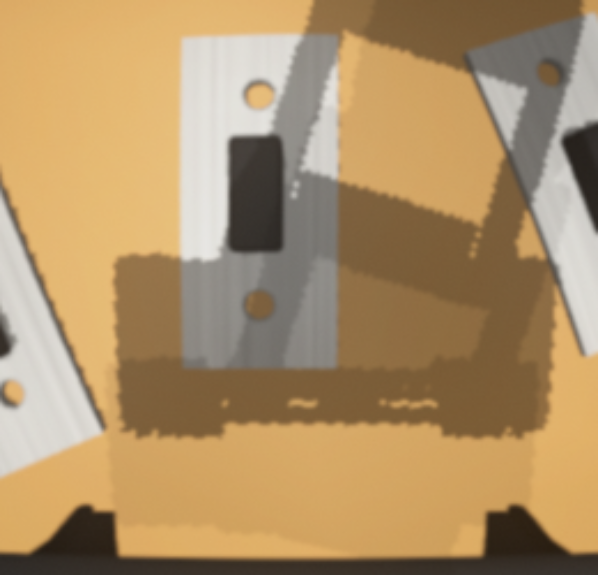

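The close view shows plate B at crop (259,195), with holes at (259,95) and (259,305). Its centre is (0.506, -0.1875) and it is aligned with the fingers. Descending and gripping across the block's 20 mm.

>>> arm_command(deltas=[0,0.031,-0.0054,0.035,0,0,0.031,-0.0054,0.035,0,0,0.0305,-0.0055,0.035,0,0,0,0,0.02,0,0,0,0,0.0125,0,0,0,0,0.004,0,0,0,0,0,0,-1,0,0,0,0,-1,0,0,0,0,-1,0,0,0,0,-1,0,0,0,0], newtons=30)

```text
time: 4.88
position: [0.5062, -0.1885, 0.0104]
tool_rot: [0.102, 0.995, -0.0, 0.0]
ft_force: [-0.0, 0.7, 2.0]
grip_width: 0.0195
grip_force: 30.0
```

Run:
```python
from h import *
say()
z=np.load("pics/w3.npz");cp=dict(intrinsics=z["intrinsics"],camera_from_world=z["camera_from_world"])
w=wray(cp,[(150+259/2.3,20+95/2.3),(150+259/2.3,20+305/2.3)],.008);print(np.linalg.norm(w[0]-w[1]))
```

```text
t 4.88 tcp [ 0.5062 -0.1885  0.0104] yang 78.3220785573391 tilt [-0.0006 -0.0002 -1.    ] F [-0.0233  0.7015  2.0135] w 0.0195 gf 30.000018649734557
0.08713928071335929
```

Plate B is gripped, and its hole spacing measures 87 mm. Lifting it and carrying it over the fixture.

>>> arm_command(deltas=[-1,0,0,-0.04,0,-1,0,0,-0.05,0,-1,0.0101,0.0548,-0.04,0,-1,0.0101,0.0548,0,0,-1,0.0101,0.0548,0,0,-1,0.0101,0.0548,0,0,-1,0.0101,0.0548,0,0,-1,0.0101,0.0548,0,0,-1,0.0101,0.0548,0,0,-1,0.0101,0.0548,0,-0.0875,-1,0,0,0,0,-1,0,0,0,0])

```text
time: 6.38
position: [0.5146, 0.252, 0.1359]
tool_rot: [0.058, 0.998, -0.001, -0.001]
ft_force: [-0.6, -0.5, -1.7]
grip_width: 0.0195
grip_force: 30.0
```

Run:
```python
from h import *
to((.5156,.2569),83.33)
p,d,cp=wrist("w4"); cv2.imwrite("pics/w4c.png",p[:,:,::-1])
```

```text
t 6.38 tcp [0.5146 0.252  0.1359] yang 83.37304363386923 tilt [ 0.0016 -0.0013 -1.    ] F [-0.6443 -0.5481 -1.6608] w 0.0195 gf 29.999685790389776
shift [-0.0004  0.005  -0.    ] roll 0.0007512531330410398
```

View pics/w4c.png

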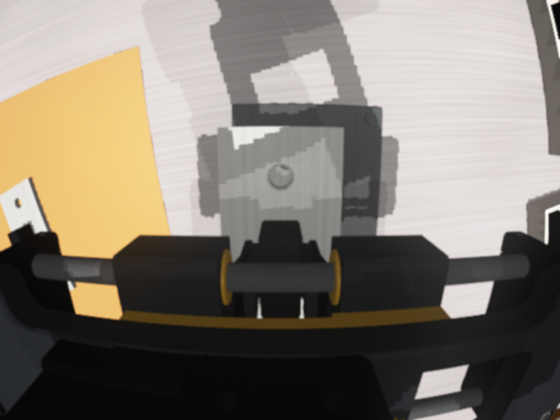

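The wrist view shows the held plate with its near hole at px (281,176), near edge at row 127 and sides at columns 218 and 344. I'll work out the plate's pose in the hand from those edges.

Run:
```python
from h import *
o,R=say();z=np.load("pics/w4.npz");p=z["p"];cp=dict(intrinsics=z["intrinsics"],camera_from_world=z["camera_from_world"])
g=cv2.GaussianBlur(cv2.cvtColor(p,cv2.COLOR_RGB2GRAY),(3,3),0).astype(float)
zt=o["position"][2]-.0024
def loc(P): return (np.c_[P[:,:2],np.full(len(P),zt)]-o["position"])@R
gx=np.abs(cv2.Sobel(g,cv2.CV_64F,1,0));gy=np.abs(cv2.Sobel(g,cv2.CV_64F,0,1))
def pk(a): k=int(a.argmax()); k=min(max(k,1),len(a)-2); e=a[k-1:k+2]; return k+(e[2]-e[0])/(2*(2*e[1]-e[0]-e[2])+1e-9)
L=loc(wray(cp,[(212+pk(gx[v,212:225]),v) for v in range(160,215,5)],zt))
Rr=loc(wray(cp,[(338+pk(gx[v,338:351]),v) for v in range(135,215,5)],zt))
N=loc(wray(cp,[(u,121+pk(gy[121:134,u])) for u in range(245,340,6)],zt))
print("left y",np.median(L[:,1]),np.polyfit(L[:,0],L[:,1],1),"right y",np.median(Rr[:,1]),np.polyfit(Rr[:,0],Rr[:,1],1),"near x",np.median(N[:,0]),np.polyfit(N[:,1],N[:,0],1))
c=cv2.HoughCircles(cv2.resize(g[150:205,250:315].astype(np.uint8),None,fx=4,fy=4,interpolation=cv2.INTER_CUBIC),cv2.HOUGH_GRADIENT,1.5,200,param1=80,param2=20,minRadius=25,maxRadius=60)
print(c); u=c[0,0]; print("hole",loc(wray(cp,[(250+u[0]/4,150+u[1]/4)],zt)), "diam px",u[2]/2)
```

```text
t 6.42 tcp [0.5149 0.2513 0.136 ] yang 83.28978715423709 tilt [ 0.0015 -0.0011 -1.    ] F [-0.9261 -0.7026 -1.8979] w 0.0197 gf 29.99959419015795
left y -0.03079366438507618 [ 0.0019 -0.0309] right y 0.033062589892542515 [0.0017 0.033 ] near x 0.07058272116241993 [-0.0031  0.0706]
NoneTraceback (most recent call last):
  File "<stdin>", line 13, in <module>
TypeError: 'NoneType' object is not subscriptable
```

>>> arm_command(deltas=[-1,-0.0007,0.0045,0.02,0,-1,0,0,0.02,0,-1,0,0,0.02,0,-1,0,0,0,0,-1,0,0,0,0])

```text
time: 7.05
position: [0.5173, 0.2558, 0.077]
tool_rot: [0.059, 0.998, 0.0, 0.0]
ft_force: [-0.0, 0.9, -1.8]
grip_width: 0.0201
grip_force: 30.0
```

Run:
```python
from h import *
to((.5161,.2557),83.33,.0504)
```

```text
t 7.05 tcp [0.5173 0.2558 0.077 ] yang 83.23540174948815 tilt [-0.0005  0.0001 -1.    ] F [-0.0353  0.8833 -1.806 ] w 0.0201 gf 29.999751755967736
shift [ 0.0012 -0.0002  0.0266] roll -0.0016510509380582073
```

>>> arm_command(deltas=[-1,0.0008,0,0.008,0,-1,0,0,0.003,0,-1,0,0,0.003,0,-1,0,0,0.003,0,-1,0,0,0,0])

```text
time: 7.68
position: [0.5157, 0.2568, 0.0592]
tool_rot: [0.058, 0.998, -0.0, -0.0]
ft_force: [0.2, 0.1, -2.0]
grip_width: 0.0195
grip_force: 30.0
```

Run:
```python
from h import *
to((.5161,.2557),83.33,.0504)
```

```text
t 7.67 tcp [0.5157 0.2568 0.0592] yang 83.3448443714236 tilt [ 0.0005 -0.0002 -1.    ] F [ 0.2177  0.1472 -2.0357] w 0.0195 gf 29.999773311428726
shift [-0.0005 -0.0011  0.0088] roll 0.00025908315673089336
```

The pins have entered the holes: the underside is 5 mm below the tips with no contact force. Continuing down.

>>> arm_command(deltas=[-1,0,0,0.003,0,-1,0,0,0.003,0,-1,0,0,0.002,0,-1,0,0,0.001,0,-1,0,0,0,0])

```text
time: 8.3
position: [0.516, 0.2568, 0.0505]
tool_rot: [0.058, 0.998, 0.0, 0.0]
ft_force: [-0.1, -0.5, -2.2]
grip_width: 0.02
grip_force: 30.0
```

>>> arm_command(deltas=[-1,0,0,0.001,0,-1,0,0,0,0,-0.1,0,0,0,0,-0.1,0,0,0,0,-0.1,0,0,0,0,-0.1,0,0,-0.03,0,-0.1,0,0,-0.05,0,-0.1,-0.03,0,-0.05,0,-0.1,-0.04,0,0,0,-0.1,-0.04,0,0,0,-0.1,0,0,0,0])

```text
time: 9.68
position: [0.6282, 0.2433, 0.1794]
tool_rot: [0.059, 0.998, 0.0, 0.001]
ft_force: [-0.0, -0.8, -0.5]
grip_width: 0.0392
grip_force: 0.0
```

Run:
```python
from h import *
o,R=say(); p,d,cp=wrist("w5")
T=cp["camera_from_world"];zc=(-T[:3,:3].T@T[:3,3])[2]
O=np.array([.5216,.2562]);a=np.radians(-6.67);ux=np.array([np.cos(a),np.sin(a)]);uy=np.array([-ux[1],ux[0]])
for fx,fy in ((-60,0),(-60,25),(-60,-25),(0,25),(0,-25),(45,-25),(45,20),(-50,0),(38,0),(48,62)):
    P=O+fx/1e3*ux+fy/1e3*uy;u=wproj(cp,[*P,.048])[0];print(fx,fy,u.round(),"h",round(float(zc-d[int(u[1]),int(u[0])]),4))
cv2.imwrite("pics/w5c.png",cv2.resize(p[60:300,160:440],None,fx=2.4,fy=2.4)[:,:,::-1])
```

```text
t 9.68 tcp [0.6282 0.2433 0.1794] yang 83.23242155903787 tilt [-0.0029  0.0006 -1.    ] F [-0.0176 -0.7912 -0.5442] w 0.0392 gf 0.0
-60 0 [279.  25.] h 0.0821
-60 25 [307.  25.] h 0.081
-60 -25 [252.  25.] h 0.0808
0 25 [308.  88.] h 0.066
0 -25 [251.  88.] h 0.0666
45 -25 [252. 137.] h 0.0551
45 20 [302. 137.] h 0.055
-50 0 [279.  35.] h 0.0852
38 0 [280. 129.] h 0.0618
48 62 [348. 141.] h 0.0725
```

View pics/w5c.png

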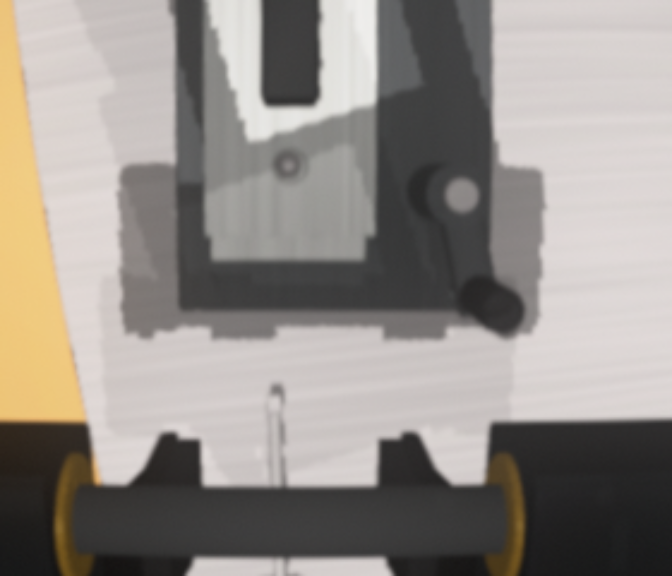

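The plate lies over the block, with a pin showing through the hole at crop (288,164). The clamp hinge is at (461,195) and the knob near (500,305). I'll convert depth to true heights to check the seating and locate the knob.

```bash
cat >> h.py <<'E'
def cloud(cp,d):
    T=cp["camera_from_world"];R=T[:3,:3];c=-R.T@T[:3,3];K=cp["intrinsics"]
    v,u=np.mgrid[:420,:560].astype(float);dx=u-K[0,2];dy=v-K[1,2];r=np.hypot(dx,dy)+1e-9;t=r/K[0,0]
    q=np.tan(np.clip(t,0,1.4));return (np.stack([q*dx/r,-q*dy/r,-np.ones_like(r)],2)*d[...,None])@R+c
def tofix(P):
    O=np.array([.5216,.2562]);a=np.radians(-6.67);ux=np.array([np.cos(a),np.sin(a)]);uy=np.array([-ux[1],ux[0]])
    q=P[...,:2]-O;return np.stack([q@ux,q@uy,P[...,2]],-1)*1000
E
python3 - <<'E'
from h import *
z=np.load("pics/w5.npz");cp={k:z[k] for k in("intrinsics","camera_from_world")}
F=tofix(cloud(cp,z["d"]))
for n,(u,v) in dict(pl1=(252,137),pl2=(302,137),pl3=(251,88),pl4=(308,88),pl5=(255,60),base=(245,180)).items(): print(n,np.median(F[v-2:v+3,u-2:u+3],axis=(0,1)))
s=F[170:205,345:385].reshape(-1,3);k=s[(s[:,2]>88)&(s[:,2]<103)];print("knob",len(k),k.mean(0),k.min(0),k.max(0))
s=F[125:155,335:365].reshape(-1,3);k=s[(s[:,2]>60)&(s[:,2]<110)];print("post",len(k),k.mean(0),k.min(0),k.max(0))
g=F[60:100,255:300].reshape(-1,3);k=g[g[:,2]>68];print("block top",len(k),k.min(0),k.max(0),np.median(k,0))
E
```

```text
pl1 [ 44.5888 -24.7687  46.9839]
pl2 [44.7792 20.0273 47.293 ]
pl3 [  0.0189 -25.3927  47.3085]
pl4 [ 0.0708 25.3513 47.1263]
pl5 [-26.0751 -21.8482  47.0771]
base [ 88.3164 -35.1457  16.2561]
knob 305 [84.2752 69.4904 94.7814] [77.2948 62.7579 88.037 ] [91.6864 77.1198 96.9989]
post 258 [48.1021 61.6011 63.43  ] [36.6236 50.379  60.0023] [58.7676 72.8823 67.7109]
block top 989 [-19.764   -9.3887  71.7973] [ 40.2965  10.9964 340.6776] [-2.4879  0.4277 75.222 ]
```

The plate top reads about 47 mm at all five points, so it is flat and fully down. The knob is at fixture (85,70) and the hinge at (48,62), which puts the clamp at about 1.79 rad. I'll take the knob lightly between the fingers and lead it round its arc.

>>> arm_command(deltas=[-0.1,0.0114,0.035,0,0,-0.1,0.0113,0.035,0,0,-0.1,0,0,0,-0.108,-0.1,0,0,0,-0.108,-0.1,0,0,0,0,-0.1,0,0,0.04,0,-0.1,0,0,0.03,0,-0.1,0,0,0,0])

```text
time: 10.72
position: [0.6078, 0.3154, 0.1065]
tool_rot: [-0.049, 0.999, -0.001, -0.004]
ft_force: [0.1, -0.7, -0.3]
grip_width: 0.0391
grip_force: 0.0
```

Run:
```python
from h import *
to((.6139,.3156),95.6,.068); print(status.get_obs()["q"])
# arc: rows of (tx,ty,roll) in tool axes with tool y along the tangent
R=.038;n=10;th=np.radians(102.3)/n
print("per row: dtheta",th,"chord",2*R*np.sin(th/2),"along ty",R*np.sin(th),"radial",R*(1-np.cos(th)))
```

```text
t 10.72 tcp [0.6078 0.3154 0.1065] yang 95.62822216171176 tilt [ 0.0075 -0.0015 -1.    ] F [ 0.1282 -0.6568 -0.3186] w 0.0391 gf 0.0
shift [-0.0064 -0.0003  0.0385] roll 0.000492569643900614
[ 0.3158  0.7414  1.3572  0.0001  1.0506 -1.3533]
per row: dtheta 0.1785471824790199 chord 0.006775784313627047 along ty 0.00674880150620318 radial 0.000604095435063085
```

>>> arm_command(deltas=[-0.1,-0.003,0,0.01,0,-0.1,0,0,0,0])

```text
time: 10.98
position: [0.6143, 0.3166, 0.1]
tool_rot: [-0.05, 0.999, 0.0, 0.001]
ft_force: [-0.3, -0.3, -0.7]
grip_width: 0.039
grip_force: 0.0
```

Run:
```python
from h import *
to((.6139,.3156),95.6,.068)
```

```text
t 10.97 tcp [0.6143 0.3166 0.1   ] yang 95.68112417648021 tilt [-0.001   0.0002 -1.    ] F [-0.331  -0.262  -0.7409] w 0.039 gf 0.0
shift [ 0.0006 -0.001   0.032 ] roll 0.001415883982548717
```

Centred on the knob. Going down and closing lightly.

>>> arm_command(deltas=[-0.1,0,0,0.016,0,-0.1,0,0,0.015,0,-0.1,0,0,0,0,-1,0,0,0,0,-1,0,0,0,0,-1,0,0,0,0,-1,0,0,0,0], newtons=5)

```text
time: 11.85
position: [0.6142, 0.3165, 0.069]
tool_rot: [-0.05, 0.999, 0.0, 0.001]
ft_force: [-0.5, -0.2, 0.9]
grip_width: 0.0161
grip_force: 5.0
```

>>> arm_command(deltas=[-1,0.0006,-0.0067,0,0.178,-1,0.0006,-0.0067,0,0.178,-1,0.0006,-0.0067,0,0.178,-1,0.0006,-0.0067,0,0.178,-1,0,0,0,0])

```text
time: 12.48
position: [0.6082, 0.2907, 0.069]
tool_rot: [0.301, 0.954, 0.0, 0.001]
ft_force: [2.0, -1.9, 0.7]
grip_width: 0.0161
grip_force: 5.0
```

Run:
```python
from h import *
o,R=say();print(o["moment"]);f=tofix(o["position"]);v=f[:2]-[48,62];print(f,np.hypot(*v),"theta",np.degrees(np.arctan2(v[0],-v[1])))
```

```text
t 12.47 tcp [0.6082 0.2907 0.069 ] yang 55.00020313145885 tilt [-0.0018  0.0015 -1.    ] F [ 2.0044 -1.8528  0.6639] w 0.0161 gf 5.001388937816955
[-0.163  -0.3538 -0.0716]
[81.9827 44.316  69.034 ] 38.308520947641824 theta 62.50835270625632
```

The clamp is following well, now at 62.5°. Continuing to the stop.

>>> arm_command(deltas=[-1,0.0006,-0.0067,0,0.178,-1,0.0006,-0.0067,0,0.178,-1,0.0006,-0.0067,0,0.178,-1,0.0006,-0.0067,0,0.178,-1,0.0006,-0.0067,0,0.178,-1,0.0006,-0.0067,0,0.178,-1,0,0,0,0])

```text
time: 13.35
position: [0.5724, 0.2743, 0.0689]
tool_rot: [0.743, 0.669, -0.0, 0.001]
ft_force: [1.8, -4.9, 2.4]
grip_width: 0.0159
grip_force: 5.0
```

Run:
```python
from h import *
o,R=say();f=tofix(o["position"]);v=f[:2]-[48,62];print(f,np.hypot(*v),"theta",np.degrees(np.arctan2(v[0],-v[1])))
```

```text
t 13.35 tcp [0.5724 0.2743 0.0689] yang -6.0079265537925 tilt [-0.0015  0.0007 -1.    ] F [ 1.7864 -4.9089  2.4444] w 0.0159 gf 5.001196613302454
[48.3106 23.835  68.9462] 38.16631347629244 theta 0.4663561392328349
```

>>> arm_command(deltas=[-1,0,-0.0012,0,0,-1,0,-0.0012,0,0,-1,0,0,0,0])

```text
time: 13.72
position: [0.572, 0.2744, 0.069]
tool_rot: [0.743, 0.669, 0.001, 0.002]
ft_force: [4.2, -5.5, -0.1]
grip_width: 0.0157
grip_force: 5.0
```

At the stop: it moved 0.4 mm of the 2.4 mm commanded, and the force is rising. Releasing just enough, rising and checking.

>>> arm_command(deltas=[-0.36,0,0,0,0,-0.36,0,0,0,0,-0.36,0,0,-0.03,0,-0.36,0,0,-0.04,0,-0.36,0,0,-0.04,0,-0.36,0,-0.05,0,0,-0.36,0,-0.06,0,0,-0.36,0,-0.06,0,0,-0.36,0,-0.06,0,0,-0.36,0,0,0,0])

```text
time: 14.98
position: [0.3341, 0.2999, 0.178]
tool_rot: [0.743, 0.669, -0.003, -0.001]
ft_force: [0.1, 0.4, -0.0]
grip_width: 0.0276
grip_force: 0.0
```

Run:
```python
from h import *
say()
p,d=imaging.camera("scene");cp=imaging.camera_params("scene")
K=cp["intrinsics"];T=cp["camera_from_world"];v,u=np.mgrid[:420,:560].astype(float)
W=(np.stack([(u-K[0,2])/K[0,0],-(v-K[1,2])/K[1,1],-np.ones_like(u)],2)*d[...,None]-T[:3,3])@T[:3,:3]
F=tofix(W);m=lambda x0,x1,y0,y1:(F[...,0]>x0)&(F[...,0]<x1)&(F[...,1]>y0)&(F[...,1]<y1)
for q in ((-74,-60,-28,28),(30,36,-28,28),(52,62,-28,-5)):
    s=F[m(*q)];print(q,len(s),np.median(s,0))
s=F[m(-100,110,12,100)&(F[...,2]>85)&(F[...,2]<100)];print("knob",len(s),s.mean(0))
a=p[225:325,350:460];b=p[130:330,60:410];cv2.imwrite("pics/s2.png",np.hstack([cv2.resize(a,(440,400)),cv2.resize(b,(350,400))])[:,:,::-1])
```

```text
t 14.97 tcp [0.3341 0.2999 0.178 ] yang -5.954398260126045 tilt [-0.0032 -0.0069 -1.    ] F [ 0.1396  0.3903 -0.0193] w 0.0276 gf 0.0
(-74, -60, -28, 28) 83 [-67.1253   2.9813  49.7378]
(30, 36, -28, 28) 30 [33.1814 -9.9006 49.3915]
(52, 62, -28, -5) 31 [ 58.2382 -17.1228  49.0852]
knob 33 [49.0458 20.1919 94.2902]
```

View pics/s2.png

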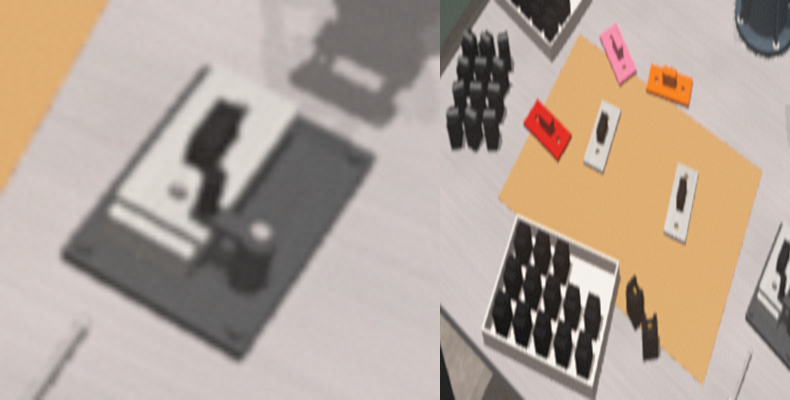

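The left half shows plate B flat on the nest with the clamp arm and knob over its edge at (208,190). The right half shows plates A and C flat on the bench at (603,135) and (681,203), with the housings and driver untouched. The gripper is clear, so I'm handing in.

```bash
python3 -c "
from rig import order
print(order.hand_in())"
```

```text
the job is handed in; nothing more can be done
None
```

Plate B (88 mm) is seated flat over both pins with the clamp closed over it; plates A and C were never moved and still lie flat on the bench, and the job was handed in at about 15 s, verdict not shown.

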